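# Raise a stone to the magnifier with the cam lever of a specimen lift

## Robot

A 6-joint arm with a two-finger parallel gripper is mounted at the origin on the work surface. World frame = base frame: x ahead of the robot, y to its left, z up, the work surface at z = 0. Lengths are in m, angles in rad, forces in N, time in s.
With the tool pointing down it reaches from about 0.25 to 0.725 m from the base axis. Payload 4 kg.
Tool frame: the origin (TCP) lies at the centre of the arm's flange, where the gripper is bolted on; the fingertips stand 173 mm ahead of it and the grasp point (between the pads) lies 155 mm ahead of it; x points along the fingers, z is the direction in which the jaws open and shut, and the axes are right-handed (so a half turn about x gives the same grasp; the last joint's range is limited). The gripper opens to 85 mm and grips with 20 to 120 N. Pads are 22 mm wide; open, the fingers measure 114 mm over their backs; the gripper's body (76 mm by 85 mm) begins 54 mm behind the grasp point. The pads swing forward as they close: fully open they stand 13 mm farther back than shut.
Start: joints at [-1.234, 0.241, 0.005, 1.335, 0, 1.571], TCP at [0.165, -0.472, 0.405] pointing down, gripper open.
Joint ranges: [-2.72, 2.72], [-1.05, 1.87], [-1.09, 1.28], [-1.99, 2.15], [-1.42, 1.44], [-3.14, 3.14]. Speed limits (rad/s): [2.79, 2.79, 3.14, 3.14, 3.14, 3.14].

## Interface

Orientations are given as a unit quaternion [x, y, z, w].
In Python, from workcell import bot gives the robot as it stands.
- The arm moves only by the tool arm_command, never from a script. Its argument "moves" is one flat list of numbers, 7 for each row, row after row: the shift along the tool's x, y, z in m, then the turn, a rotation vector about the tool's x, y, z in rad, then the closure, from -1 (fully open) to 1 (shut). A call has 1 to 20 rows; each row shifts and turns the pose as measured when the row begins, along the tool's axes as they then stand; what a row does not reach is not made up. A row lasts 1/12 s, in which the tool goes at most 41.7 mm and 7.16 degrees, less where a joint would pass 70% of its speed; a pose out of reach is approached as far as the arm can. A call with a gripper value outside its range is refused whole. The fingers move at their own pace and stop on an object; the grip force is fixed at half the most. Time passes only in rows, so rows that do not move let the fingers close. It gives the time, the measured TCP pose, the force and the opening at its end, in the units of the state.
- bot.get_obs(): the state, without advancing time (a new reading comes with each control period).
- bot.camera(name): name is "scene" or "top"; returns the picture (420x560x3 uint8, red, green, blue); there is no depth.
- bot.get_calibration(name): a dict with "mtx" (3x3 intrinsics, pixels), "world_from_camera" (4x4, takes a point from camera to world coordinates). Camera axes: x right, y up, looking along -z (the intrinsics and any distortion apply to the point x, -y, -z); pixel columns grow to the right and rows downward; lengths in m; the calibration is good to about 2 mm. A picture is of the moment at which its call begins. get_calibration takes no time and is no camera call.
- bot.job_done(): hands the job in, once; it reports no verdict.
The state is a dict: "clock": time; "joint_pos": joint angles; "joint_vel": joint speeds; "tau": joint torques, N m; "eef_pos": TCP position; "tool_rot": TCP orientation; "ft_force": force on the tool from outside, world axes, zero at the start; "ft_torque": the same for the moment, N m; "grip_width": finger opening in m.
Only numpy, scipy, OpenCV 4.12 (cv2) and the standard library are available. Lean on these libraries where they do the work, as an engineer would, in place of code of your own. Each camera call takes 0.05 s, during which the arm holds its last target.

## Task

On the specimen lift, slide the transport lock all the way to its end stop, which draws its bolt off the cam lever. Then swing the cam lever up until it stands straight upright, its highest lift, so that the stone on the little stage is raised to the magnifier. The lever springs back if let go, so finish while still holding it upright with the fingers; leave the stone on its stage and everything else on the table where it stands.

Things in the scene. Friction and masses are not known exactly. Their poses are not given: they have to be found in the camera images.
- stand: The specimen lift, screwed down: grey base plate 190 x 290 mm, 12 mm thick, with everything else mounted on it. Origin on the table surface; in its frame the plate covers x -100..+90 mm, y -175..+115 mm, and z is up. Its -x side (the lever's knob at rest) roughly faces the robot, its +y side carries the stage and magnifier, its -y side the transport lock. Position and yaw (within 0.35 rad) differ each time.
- transport_lock (a joint): Travel of the transport lock along its rail, in m. It slides towards the stand's -y. 0 = fully locking, 0.040 = at its end stop (a dark block across the end of the rail); it starts between 0 and 0.012. Sliding friction about 2 N, no spring: it stays where it is left. Below about 0.020 its steel bolt (8 mm square, lying along y) lies over the lever's bar and truly blocks it; the end stop itself counts, to within 4 mm.
- lock_knob (a point): Point inside the black upright cylindrical knob of the transport lock, on its axis, 13 mm below its top: the knob is 18 mm across and 38 mm tall and stands on an aluminium carriage 24 x 26 mm. This point is 90 mm above the table, knob top at 103 mm, carriage top at 65 mm, bolt top at 64 mm. In the stand's frame at x -15 mm, y -105 mm minus the travel.
- cam_lever (a joint): Angle of the cam lever in rad. 0 = bar horizontal, knob towards the stand's -x (rest, on its stop); grows as the knob swings up and over towards the stand's +x; 1.571 = bar straight upright, the highest lift; beyond that the stage sinks again (limit 2.4). A spring drives it back to 0 from everywhere: about 1.5 N (with gravity about 3 N) at the knob at rest, about 4.5 N when upright.
- lever_pivot (a point): Point on the lever's horizontal axis (along the stand's y), in the lever's plane: 50 mm above the table; stand frame (30, -50, 50) mm.
- lever_knob (a point): Centre of the lever's black barrel knob, 107 mm from the pivot: a cylinder 30 mm across and 30 mm long along the stand's y, flat ends to +y and -y. It revolves freely on its pin: pinch its flat ends from above and lead it round the arc, gripper attitude unchanged. At rest 50 mm above the table (stand frame -77, -50, 50 mm), upright 157 mm. 50 mm free beside each end.
- cam_handle: The lever's handle: flat steel bar 12 mm wide and 10 mm thick from the pivot, with the barrel knob at its end, and the shaft it turns. Origin on the lever's axis at the pivot, its -x axis points along the bar to the knob. The fingers must be touching this part at the end.
- stage (a joint): Height of the stage above its lowest place, in m: 0.014 x sin(cam lever angle), so 0 at rest and 0.014 at the highest lift. Driven by the eccentric on the lever's shaft.
- stage_top (a point): Centre of the top face of the stage, an aluminium plate 76 x 76 mm with a 4 mm rim; 78 mm above the table at rest, stand frame (30, 65) mm. A magnifier ring, 72 mm across, is fixed above it at 140 to 150 mm on a post behind.
- specimen: Loose red-brown stone about 42 x 36 x 26 mm lying on the stage; origin under its centre. Not to be handled; it rides up with the stage.
- chip: Bystander: small yellow stone chip 26 x 20 x 14 mm, lying loose on the stand's base plate in front of the stage. Origin under its centre.
- big_stone: Bystander: dark brown stone 70 x 56 x 48 mm on the table at the lock side of the stand. Origin under its centre.
- ochre_stone: Bystander: ochre stone 58 x 46 x 34 mm on the table behind the stand. Origin under its centre.
- amber_bottle: Bystander: small amber bottle with black cap, 32 mm across, 68 mm tall, standing in front of the stand at the stage side. Origin under its centre.
- pigment_jar: Bystander: glass jar with metal lid, 50 mm across, 50 mm tall, standing at the lock side, front. Origin under its centre.
- bowl: Bystander: white bowl 84 mm across, 36 mm tall, at the stage side of the stand. Origin under its centre.
- brush: Bystander: brush 160 mm long lying in front of the stand. Origin under it, mid-length; x axis along it.

How it is judged:
By the outcome, as a careful person would: the job done as asked, in the order asked, and still so for the second after the job is handed in, while the arm keeps its last pose, push and grip.
It also fails if it takes over 48 s, if anything falls off the work surface, if the arm or the gripper's body presses on something with over 40 N, if the wrist force passes 120 N, or if a joint passes its speed limit or range.

## Working session

There is one attempt and no reset: what is moved stays moved. The work goes in short steps, Python scripts to look and compute and a tool call to move; the robot and the scene stay as the last step left them, time stands still between calls to the robot, and variables do not carry over. Pictures are saved under pics/ and viewed, and the job is handed in when it is done.

Besides the shell and the picture viewer there is one more tool, called after "Emit:" by a JSON object that holds its "name" and its "arguments". arm_command: Moves the arm, as the interface text tells. Its arguments: {"type":"object","properties":{"moves":{"type":"array"}},"required":["moves"]}

```bash
mkdir -p pics; ls
python3 - <<'E'
from workcell import bot
import cv2
for n in ("scene","top"):
    im=bot.camera(n); cv2.imwrite(f"pics/{n}0.png",im[:,:,::-1])
    c=bot.get_calibration(n); print(n,c)
print(bot.get_obs())
E
```

```text
pics
scene {'mtx': array([[422.49840179,   0.        , 283.67017944],
       [  0.        , 422.49840179, 212.02011185],
       [  0.        ,   0.        ,   1.        ]]), 'world_from_camera': array([[-0.64411197, -0.42456035,  0.6362926 ,  1.127524  ],
       [ 0.76487453, -0.36760215,  0.52899491,  0.48584989],
       [ 0.00931226,  0.82741596,  0.56151235,  0.55582947],
       [ 0.        ,  0.        ,  0.        ,  1.        ]])}
top {'mtx': array([[504.88175525,   0.        , 276.55611933],
       [  0.        , 504.88175525, 212.83017824],
       [  0.        ,   0.        ,   1.        ]]), 'world_from_camera': array([[ 0.02072154,  0.98764393, -0.1553386 ,  0.42999217],
       [-0.99975248,  0.01921051, -0.01122235,  0.01797199],
       [-0.00809956,  0.15553269,  0.98779754,  1.16001036],
       [ 0.        ,  0.        ,  0.        ,  1.        ]])}
{'clock': 0.1, 'joint_pos': array([-1.23398733e+00,  2.41349543e-01,  3.84731829e-03,  1.33525422e+00,
        3.58414325e-05,  1.57079844e+00]), 'joint_vel': array([-0.00043693, -0.00153851,  0.00331942, -0.0011187 , -0.00029534,
       -0.00075753]), 'tau': array([ 4.76061541e-05, -3.73138261e+01,  2.53010291e+01,  1.08674160e-02,
       -3.83860299e-05, -5.14421401e-06]), 'eef_pos': array([ 0.16515912, -0.47166609,  0.4038913 ]), 'tool_rot': array([ 0.40953362,  0.57728872, -0.40871103,  0.57617292]), 'ft_force': array([ 1.05765719, -0.17153657, -0.84107632]), 'ft_torque': array([-0.00704218,  0.00658261,  0.04236741]), 'grip_width': 0.08529611649067559}
```

View pics/scene0.png

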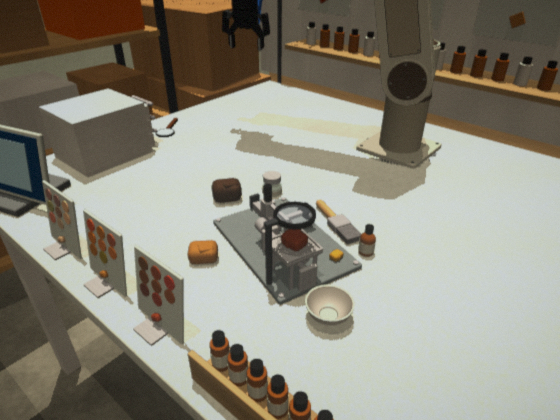

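View pics/top0.png

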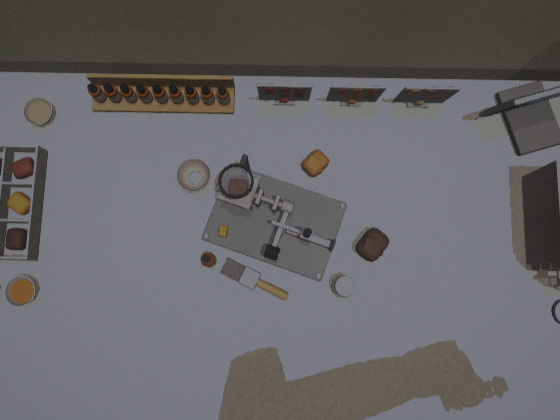

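The scene view shows the stand mid-picture. In the top view the plate runs about (200–345, 170–280), with the lever knob at (271,252), the lock knob at (307,233) and the magnifier at (236,181). I'll enlarge it.

Run:
```python
import cv2
a=cv2.imread("pics/top0.png")[145:305,185:395]; cv2.imwrite("pics/top0c.png",cv2.convertScaleAbs(cv2.resize(a,None,fx=3.75,fy=3.75,interpolation=cv2.INTER_CUBIC),alpha=1.5))
a=cv2.imread("pics/scene0.png")[160:310,200:380]; cv2.imwrite("pics/scene0c.png",cv2.convertScaleAbs(cv2.resize(a,None,fx=4,fy=4,interpolation=cv2.INTER_CUBIC),alpha=1.3))
```

```text
(no output)
```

View pics/top0c.png

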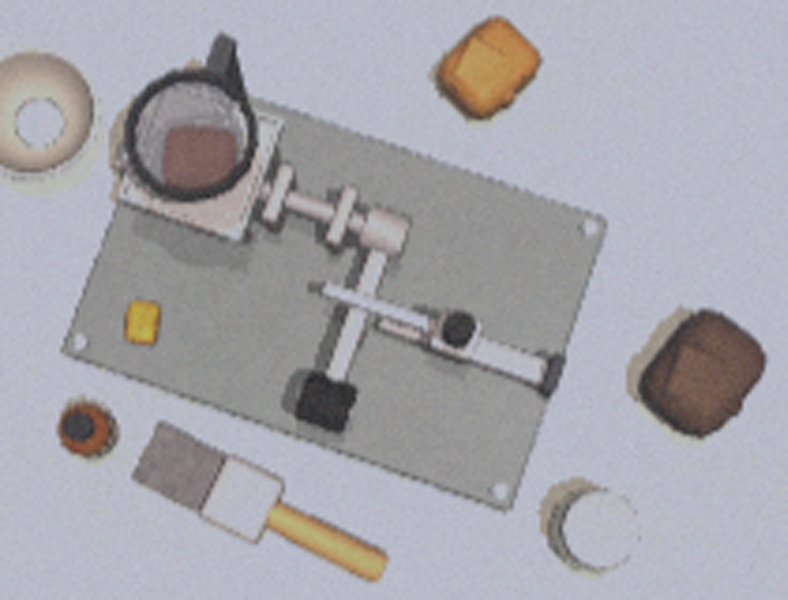

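View pics/scene0c.png

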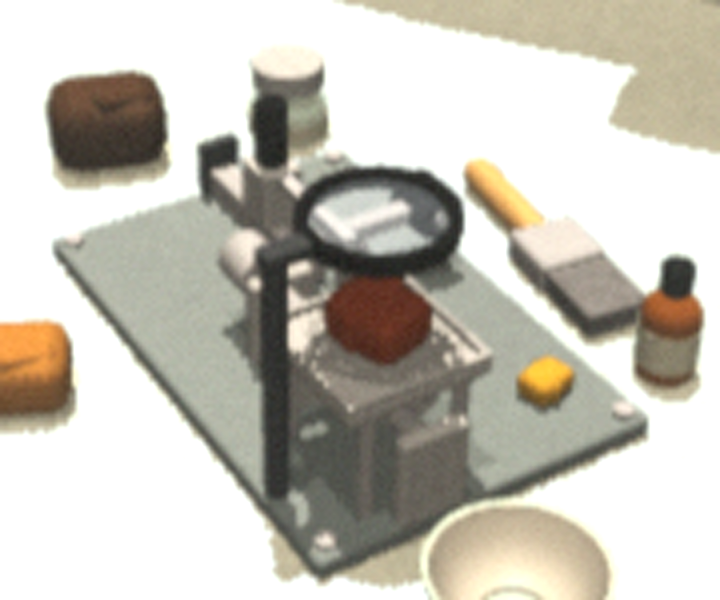

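The three visible plate corners (crop pixels (605,222), (508,508), (63,350)) give the stand pose. The lever knob is at crop (326,402), the lock knob top at (459,326) and the end stop at (552,373). I'll compute positions from these.

```bash
cat > h.py <<'E'
import numpy as np,cv2
from workcell import bot
def ray(n,u,v,z):
    c=bot.get_calibration(n);M=c["mtx"];T=c["world_from_camera"]
    d=T[:3,:3]@np.array([(u-M[0,2])/M[0,0],-(v-M[1,2])/M[1,1],-1]);o=T[:3,3]
    return o+d*(z-o[2])/d[2]
def proj(n,p):
    c=bot.get_calibration(n);M=c["mtx"];T=c["world_from_camera"]
    q=T[:3,:3].T@(np.asarray(p)-T[:3,3]); return M[0,2]+M[0,0]*q[0]/-q[2], M[1,2]-M[1,1]*q[1]/-q[2]
E
python3 - <<'E'
from h import *
f=lambda x,y:(185+x/3.75,145+y/3.75)
S=np.array([[90,-175],[-100,-175],[-100,115]])/1000
W=np.array([ray("top",*f(*p),.012)[:2] for p in [(605,222),(508,508),(63,350)]])
sc=S.mean(0);wc=W.mean(0)
A=(S-sc).T@(W-wc); th=np.arctan2(A[0,1]-A[1,0],A[0,0]+A[1,1])
R=np.array([[np.cos(th),-np.sin(th)],[np.sin(th),np.cos(th)]]); t=wc-R@sc
print("yaw",th,"t",t,"res",(W-(S@R.T+t))*1000)
im=cv2.imread("pics/top0.png")[145:305,185:395]
m=(im.max(2)<45).astype('uint8')
n,l,st,ce=cv2.connectedComponentsWithStats(m)
for i in range(1,n):
    if st[i,4]>15:
        u,v=ce[i]+[185,145]
        for z in (.05,.065,.103):
            w=ray("top",u,v,z); print(i,st[i],ce[i]*3.75,z,w[:2],"stand",R.T@(w[:2]-t)*1000)
np.savez("pose.npz",R=R,t=t,th=th)
o=bot.get_obs()
from scipy.spatial.transform import Rotation as Ro
print(Ro.from_quat(o["tool_rot"]).as_matrix())
E
```

```text
yaw -0.3231059145647227 t [0.60637752 0.06270191] res [[-2.36380923  2.40415122]
 [ 2.24744406  0.40375985]
 [ 0.11636516 -2.80791107]]
1 [57 13  9 14 38] [230.92105263  78.75      ] 0.05 [0.71034068 0.10053523] stand [86.57088031 68.88527932]
1 [57 13  9 14 38] [230.92105263  78.75      ] 0.065 [0.70655222 0.09941953] stand [83.33271291 66.62441819]
1 [57 13  9 14 38] [230.92105263  78.75      ] 0.103 [0.69695479 0.09659306] stand [75.12935549 60.89690334]
2 [37 20 19  9 25] [168.   84.3] 0.05 [0.70619875 0.13835586] stand [ 70.63472698 103.43371602]
2 [37 20 19  9 25] [168.   84.3] 0.065 [0.70246626 0.13672907] stand [ 67.61191099 100.70598848]
2 [37 20 19  9 25] [168.   84.3] 0.103 [0.69301063 0.13260786] stand [59.95411049 93.79574539]
6 [44 39 24 15 43] [214.36046512 181.04651163] 0.05 [0.64738788 0.10855242] stand [24.33008246 56.49925508]
6 [44 39 24 15 43] [214.36046512 181.04651163] 0.065 [0.64445012 0.10732837] stand [21.93299908 54.4057711 ]
6 [44 39 24 15 43] [214.36046512 181.04651163] 0.103 [0.63700782 0.10422745] stand [15.86038783 49.10227835]
10 [118  84   8   8  34]
[... 503 characters left out ...]
57] 0.065 [0.51615756 0.04027224] stand [-78.42970697 -49.91505129]
15 [ 79  99  16  16 168] [323.21428571 400.91517857] 0.103 [0.51316737 0.03949836] stand [-81.01944446 -51.5983123 ]
16 [171  99  12  16  28] [654.91071429 400.17857143] 0.05 [ 0.52167062 -0.15364859] stand [ -11.629485   -232.05075283]
16 [171  99  12  16  28] [654.91071429 400.17857143] 0.065 [ 0.52043173 -0.15132941] stand [ -13.54063282 -230.24494876]
16 [171  99  12  16  28] [654.91071429 400.17857143] 0.103 [ 0.51729322 -0.14545417] stand [ -18.3822073  -225.67024512]
[[-6.13945041e-04  9.43814742e-01  3.30474442e-01]
 [ 1.86182773e-03  3.30475010e-01 -9.43812906e-01]
 [-9.99998078e-01  3.58372264e-05 -1.96011395e-03]]
```

Run:
```python
from h import *
P=np.load("pose.npz");R,t=P["R"],P["t"]
w=lambda x,y,z:np.r_[R@np.array([x,y])/1+t,z]
print("lock target",w(-.015,-.109,.09),"lever",w(-.077,-.05,.05))
# stop top in both views
ft=(185+551/3.75,145+371/3.75); fs=(200+219/4,160+148/4)
for z in (.03,.04,.05,.06,.065,.07,.075,.08):
    a=R.T@(ray("top",*ft,z)[:2]-t)*1000; b=R.T@(ray("scene",*fs,z)[:2]-t)*1000
    print(z,a.round(1),b.round(1))
u=np.array([proj("scene",w(-.015,y,.103)) for y in (-.105,-.109,-.117)]); print((u-[200,160])*4)
u=np.array([proj("top",w(-.015,y,.103)) for y in (-.105,-.109,-.117)]); print((u-[185,145])*3.75)
```

```text
lock target [ 0.55754476 -0.03589506  0.09      ] lever [0.51748631 0.03973774 0.05      ]
0.03 [ -13.4 -170.6] [ -22.3 -180. ]
0.04 [ -14.6 -169.9] [ -15.  -165.8]
0.05 [ -15.9 -169.3] [  -7.8 -151.6]
0.06 [ -17.1 -168.7] [  -0.5 -137.4]
0.065 [ -17.7 -168.3] [   3.1 -130.3]
0.07 [ -18.3 -168. ] [   6.8 -123.2]
0.075 [ -18.9 -167.7] [  10.4 -116.1]
0.08 [ -19.6 -167.4] [  14. -109.]
[[269.99045655  99.53154525]
 [266.25182183  96.21427037]
 [258.84481586  89.64206507]]
[[452.44549025 322.24181939]
 [459.17525774 324.6203349 ]
 [472.64390509 329.38058653]]
```

Emit:
{"name": "arm_command", "arguments": {"moves": [0,0.0285,-0.0157,0,0,0,-0.2,0,0.0285,-0.0157,0,0,0,-0.2,0,0.0285,-0.0157,0,0,0,-0.2,0,0.0285,-0.0157,0,0,0,-0.2,0,0.0285,-0.0157,0,0,0,-0.2,0,0.0285,-0.0157,0,0,0,-0.2,0,0.0285,-0.0157,0,0,0,-0.2,0,0.0285,-0.0157,0,0,0,-0.2,0,0.0285,-0.0157,0,0,0,-0.2,0,0.0285,-0.0157,0,0,0,-0.2,0,0.0285,-0.0157,0,0,0,-0.2,0,0.0285,-0.0157,0,0,0,-0.2,0,0.0285,-0.0157,0,0,0,-0.2,0,0.0285,-0.0157,0,0,0,-0.2,0,0.0285,-0.0157,0,0,0,-0.2,0,0.0285,-0.0157,0,0,0,-0.2,0,0.0285,-0.0157,0,0,0,-0.2,0,0.0285,-0.0157,0,0,0,-0.2]}}

```text
clock: 1.6
eef_pos: [0.5694, -0.0203, 0.3951]
tool_rot: [0.412, 0.579, -0.414, 0.568]
ft_force: [0.9, -1.3, 0.2]
grip_width: 0.0513
```

Emit:
{"name": "arm_command", "arguments": {"moves": [0,0,0,-0.124,0,0,-0.2,0,0,0,-0.124,0,0,-0.2,0,0,0,-0.124,0,0,-0.2,0,0,0,-0.124,0,0,-0.2,0,0,0,-0.124,0,0,-0.2,0,0,0,-0.124,0,0,-0.2,0,0,0,-0.124,0,0,-0.2,0,0,0,-0.124,0,0,-0.2,0,0,0,-0.124,0,0,-0.2,0,0,0,-0.124,0,0,-0.2,0,0,0,-0.124,0,0,-0.2,0,0,0,-0.124,0,0,-0.2,0,0,0,-0.124,0,0,-0.2,0,0,0,-0.124,0,0,-0.2,0,0,0,-0.124,0,0,-0.2,0,0,0,-0.124,0,0,-0.2,0,0,0,-0.124,0,0,-0.2,0,0,0,-0.124,0,0,-0.2,0,0,0,-0.124,0,0,-0.2,0,0,0,-0.124,0,0,-0.2]}}

```text
clock: 3.27
eef_pos: [0.572, -0.0114, 0.3782]
tool_rot: [-0.404, 0.582, 0.427, 0.562]
ft_force: [-0.4, 0.1, -0.5]
grip_width: 0.0512
```

Lock travel is about 4 mm: the projected knob top matches the seen one in both views. The end stop is only about 40–45 mm tall. Next is a helper that gives the tool-frame correction.

```bash
cat >> h.py <<'E'
from scipy.spatial.transform import Rotation as Ro
P=np.load("pose.npz");R,t=P["R"],P["t"]
def delta(xs,ys,zg,dy=0):
    """target grasp point in stand frame (mm) -> tool shift, rotvec"""
    o=bot.get_obs(); T=Ro.from_quat(o["tool_rot"])
    xst=np.r_[R[:,0],0];yst=np.r_[R[:,1],0]
    G=Ro.from_matrix(np.c_[[0,0,-1],-xst,yst])
    goal=np.r_[R@np.array([xs,ys])/1000+t, zg/1000]-0.155*np.array([0,0,-1])
    print("shift",T.inv().apply(goal-o["eef_pos"]).round(4),"rot",(T.inv()*G).as_rotvec().round(4))
    g=o["eef_pos"]+0.155*T.as_matrix()[:,0]
    print("grasp pt stand",(R.T@(g[:2]-t)*1000).round(1),(g[2]*1000).round(1),"F",o["ft_force"].round(1),"w",o["grip_width"].round(4),"clk",o["clock"],o["joint_pos"].round(2))
E
python3 -c "
from h import *
delta(-15,-109,160)"
```

```text
shift [ 0.0636  0.0034 -0.0275] rot [ 0.0092 -0.0042 -0.0436]Traceback (most recent call last):
  File "<string>", line 3, in <module>
    delta(-15,-109,160)
    ~~~~~^^^^^^^^^^^^^^
  File "h.py", line 20, in delta
    print("grasp pt stand",(R.T@(g[:2]-t)*1000).round(1),(g[2]*1000).round(1),"F",o["ft_force"].round(1),"w",o["grip_width"].round(4),"clk",o["clock"],o["joint_pos"].round(2))
                                                                                                             ^^^^^^^^^^^^^^^^^^^^^
AttributeError: 'float' object has no attribute 'round'
```

```bash
sed -i 's/o\["grip_width"\].round(4)/round(o["grip_width"],4)/' h.py
```

Emit:
{"name": "arm_command", "arguments": {"moves": [0.016,0.0008,-0.007,0.0023,-0.001,-0.011,-0.2,0.016,0.0008,-0.007,0.0023,-0.001,-0.011,-0.2,0.016,0.0008,-0.007,0.0023,-0.001,-0.011,-0.2,0.016,0.0008,-0.007,0.0023,-0.001,-0.011,-0.2,0,0,0,0,0,0,-0.2]}}

```text
clock: 3.68
eef_pos: [0.558, -0.0369, 0.3105]
tool_rot: [-0.415, 0.573, 0.415, 0.573]
ft_force: [-1.2, 0.4, -0.2]
grip_width: 0.0512
```

```bash
python3 -c "
from h import *
delta(-15,-109,92)"
```

```text
shift [0.0635 0.0007 0.0008] rot [ 0.006  -0.0002  0.0002]
grasp pt stand [ -14.3 -109.8] 155.5 F [-1.2  0.4 -0.2] w 0.0512 clk 3.6833 [-0.07  0.41 -0.    1.16 -0.    0.25]
```

Emit:
{"name": "arm_command", "arguments": {"moves": [0.012,0.0002,0.0002,0.001,0,0,-0.2,0.012,0.0002,0.0002,0.001,0,0,-0.2,0.012,0.0002,0.0002,0.001,0,0,-0.2,0.012,0,0,0.001,0,0,-0.2,0.012,0,0,0.001,0,0,-0.2,0.001,0,0,0,0,0,-0.2]}}

```text
clock: 4.18
eef_pos: [0.5583, -0.0353, 0.2492]
tool_rot: [-0.412, 0.574, 0.414, 0.574]
ft_force: [-0.2, 0.0, -0.9]
grip_width: 0.0511
```

```bash
python3 -c "
from h import *
delta(-15,-109,92)
for n in ('scene','top'):
  im=bot.camera(n)[:,:,::-1]
  a=im[110:290,170:380] if n=='scene' else im[135:300,185:395]
  cv2.imwrite(f'pics/{n}1.png',cv2.convertScaleAbs(cv2.resize(a,None,fx=3.5,fy=3.5),alpha=1.4))"
```

```text
shift [ 0.0022  0.0005 -0.0008] rot [ 0.0003  0.0008 -0.0022]
grasp pt stand [ -14.8 -108.1] 94.2 F [-0.2  0.  -0.9] w 0.0511 clk 4.1833 [-0.06  0.47 -0.09  1.02  0.    0.26]
```

View pics/scene1.png

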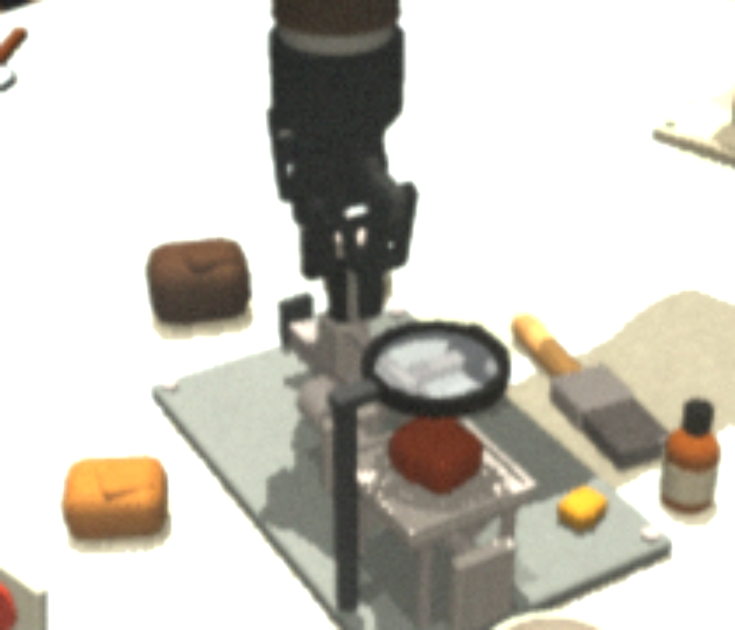

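The picture shows the gripper straddling the lock knob at crop (355,290), with nothing disturbed. I'll close now, moving down slightly.

Emit:
{"name": "arm_command", "arguments": {"moves": [0.001,0,0,0,0,0,1,0,0,0,0,0,0,1,0,0,0,0,0,0,1,0,0,0,0,0,0,1,0,0,0,0,0,0,1,0,0,0,0,0,0,1]}}

```text
clock: 4.78
eef_pos: [0.5603, -0.0352, 0.2529]
tool_rot: [-0.414, 0.572, 0.412, 0.575]
ft_force: [0.9, -0.1, -2.2]
grip_width: 0.0159
```

```bash
python3 -c "
from h import *
delta(-15,-145,92)"
```

```text
shift [ 0.0058  0.0024 -0.0375] rot [0.0007 0.0023 0.0044]
grasp pt stand [ -11.9 -107.2] 97.9 F [ 0.9 -0.1 -2.2] w 0.0159 clk 4.7833 [-0.06  0.47 -0.08  1.02  0.    0.26]
```

Emit:
{"name": "arm_command", "arguments": {"moves": [0.0008,0,-0.004,0,0,0,1,0.0008,0,-0.004,0,0,0,1,0.0008,0,-0.004,0,0,0,1,0.0008,0,-0.004,0,0,0,1,0.0008,0,-0.004,0,0,0,1,0.0008,0,-0.004,0,0,0,1,0.0008,0,-0.004,0,0,0,1,0,0,-0.004,0,0,0,1]}}

```text
clock: 5.45
eef_pos: [0.5494, -0.0659, 0.2529]
tool_rot: [-0.414, 0.568, 0.414, 0.578]
ft_force: [0.8, 2.6, -2.4]
grip_width: 0.0161
```

```bash
python3 -c "
from h import *
delta(-15,-145,92)"
```

```text
shift [ 0.0059  0.0019 -0.0051] rot [0.0035 0.0104 0.0084]
grasp pt stand [ -11.9 -138.4] 97.9 F [ 0.8  2.6 -2.4] w 0.0161 clk 5.45 [-0.12  0.45 -0.11  1.    0.01  0.2 ]
```

Emit:
{"name": "arm_command", "arguments": {"moves": [0.001,0.0005,-0.003,0.001,0.003,0.002,1,0.001,0.0005,-0.003,0,0.003,0.002,1,0.001,0,-0.003,0,0,0,1]}}

```text
clock: 5.7
eef_pos: [0.547, -0.0734, 0.2528]
tool_rot: [-0.413, 0.567, 0.415, 0.58]
ft_force: [-0.4, 16.0, 6.2]
grip_width: 0.0161
```

```bash
python3 -c "
from h import *
delta(-15,-145,92)"
```

```text
shift [0.0059 0.002  0.0028] rot [0.0033 0.0158 0.0093]
grasp pt stand [ -11.6 -145.4] 97.9 F [-0.4 16.   6.2] w 0.0161 clk 5.7 [-0.14  0.45 -0.11  1.    0.01  0.18]
```

Emit:
{"name": "arm_command", "arguments": {"moves": [0,0,-0.003,0,0,0,1,0,0,-0.003,0,0,0,1]}}

```text
clock: 5.87
eef_pos: [0.5461, -0.0757, 0.2528]
tool_rot: [-0.411, 0.562, 0.419, 0.583]
ft_force: [3.0, 10.8, -0.7]
grip_width: 0.0161
```

```bash
python3 -c "
from h import *
delta(-15,-145,92)"
```

```text
shift [0.006  0.0018 0.0052] rot [0.0071 0.0304 0.009 ]
grasp pt stand [ -11.8 -145.6] 97.9 F [ 3.  10.8 -0.7] w 0.0161 clk 5.8667 [-0.14  0.45 -0.12  1.    0.03  0.17]
```

The knob stopped at 38 mm of travel with force rising, so it is at the end stop. I'll release, rise and check.

Emit:
{"name": "arm_command", "arguments": {"moves": [0,0,0,0,0,0,-0.1,0,0,0,0,0.01,0.003,-0.1,0,0,0,0,0.01,0.003,-0.1,0,0,0,0,0,0,-0.1,-0.01,0,0,0,0,0,-0.1,-0.02,0,0,0,0,0,-0.1,-0.02,0,0,0,0,0,-0.1,-0.02,0,0,0,0,0,-0.1,-0.02,0,0,0,0,0,-0.1,0,-0.02,0,0,0,0,-0.1,0,-0.03,0,0,0,0,-0.1,0,-0.03,0,0,0,0,-0.1]}}

```text
clock: 6.87
eef_pos: [0.6184, -0.1044, 0.3521]
tool_rot: [-0.415, 0.573, 0.414, 0.573]
ft_force: [1.2, 0.4, -0.1]
grip_width: 0.0471
```

```bash
python3 -c "
from h import *
delta(-77,-50,170)
for n in ('scene','top'):
  im=bot.camera(n)[:,:,::-1]
  a=im[110:290,170:380] if n=='scene' else im[135:300,185:395]
  cv2.imwrite(f'pics/{n}2.png',cv2.convertScaleAbs(cv2.resize(a,None,fx=3.5,fy=3.5),alpha=1.4))"
```

```text
shift [0.027  0.141  0.1052] rot [0.0045 0.0004 0.0012]
grasp pt stand [  64.6 -154.5] 197.1 F [ 1.2  0.4 -0.1] w 0.0471 clk 6.8667 [-0.17  0.52  0.28  1.33  0.    0.15]
```

View pics/scene2.png

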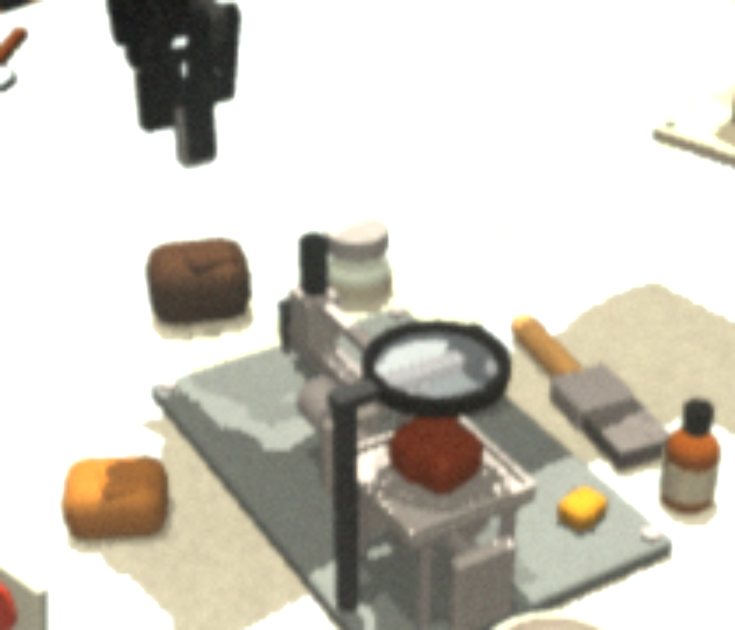

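View pics/top2.png

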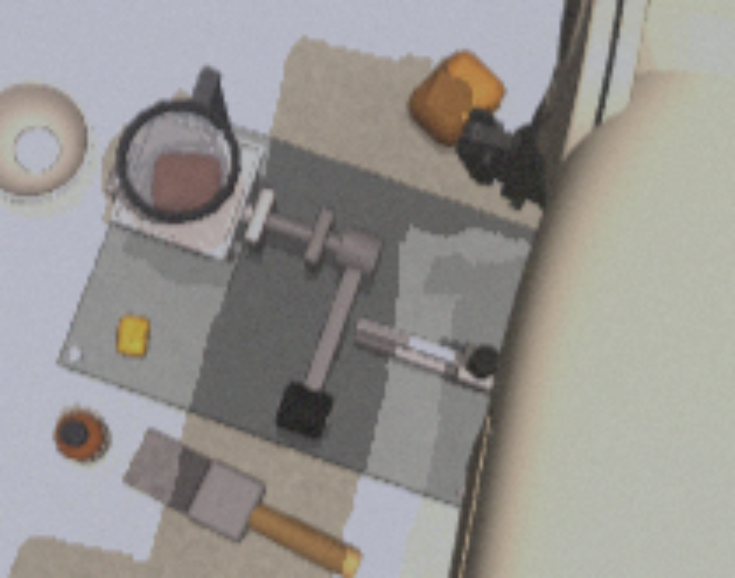

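The scene view shows the lock carriage against the end-stop block (crop (300,310)), and the top view shows the bolt tip (362,330) clear of the lever bar. The bystanders are unmoved. Next is the approach over the lever knob.

Emit:
{"name": "arm_command", "arguments": {"moves": [0.003,0.0141,0.0105,0.0005,0,0,-0.5,0.003,0.0141,0.0105,0.0005,0,0,-0.5,0.003,0.0141,0.0105,0.0005,0,0,-0.5,0.003,0.0141,0.0105,0.0005,0,0,-0.5,0.003,0.0141,0.0105,0.0005,0,0,-0.5,0.003,0.0141,0.0105,0.0005,0,0,-0.5,0.003,0.0141,0.0105,0.0005,0,0,-0.5,0.003,0.0141,0.0105,0.0005,0,0,-0.5,0.003,0.0141,0.0105,0.0005,0,0,-0.5,0,0.0141,0.0105,0,0,0,-0.5,0,0,0,0,0,0,-0.5]}}

```text
clock: 7.88
eef_pos: [0.5111, 0.0403, 0.3242]
tool_rot: [-0.411, 0.578, 0.409, 0.574]
ft_force: [-0.3, -0.9, -0.3]
grip_width: 0.064
```

```bash
python3 -c "
from h import *
delta(-77,-50,50)
print(R.T@(ray('top',323.3,238.4,.103)[:2]-t))"
```

```text
shift [ 0.1192 -0.0063  0.0022] rot [-0.0101 -0.0057 -0.0001]
grasp pt stand [-83.3 -52.4] 169.2 F [-0.3 -0.9 -0.3] w 0.064 clk 7.8833 [ 0.08  0.32 -0.11  1.15 -0.01  0.41]
[-0.01746012 -0.1450983 ]
```

Lock knob measured at y ≈ −145.1 mm, so travel is 0.040. Descending onto the lever knob.

Emit:
{"name": "arm_command", "arguments": {"moves": [0.0115,-0.0012,0.0004,-0.002,-0.001,0,-0.5,0.0115,-0.0012,0.0004,-0.002,-0.001,0,-0.5,0.0115,-0.0012,0.0004,-0.002,-0.001,0,-0.5,0.0115,-0.0012,0.0004,-0.002,-0.001,0,-0.5,0.0115,-0.0012,0.0004,-0.002,-0.001,0,-0.5,0.0115,0,0,0,0,0,-0.5,0.0115,0,0,0,0,0,-0.5]}}

```text
clock: 8.47
eef_pos: [0.5172, 0.0379, 0.2485]
tool_rot: [-0.417, 0.571, 0.41, 0.576]
ft_force: [0.2, 0.6, -0.2]
grip_width: 0.064
```

```bash
python3 -c "
from h import *
delta(-77,-50,50)"
```

```text
shift [0.0435 0.0009 0.0019] rot [ 0.0007 -0.0003  0.0123]
grasp pt stand [-74.8 -51.9] 93.5 F [ 0.2  0.6 -0.2] w 0.064 clk 8.4667 [ 0.07  0.39 -0.21  0.95 -0.01  0.4 ]
```

Emit:
{"name": "arm_command", "arguments": {"moves": [0.011,0,0.0004,0,0,0.003,-0.5,0.011,0,0.0004,0,0,0.003,-0.5,0.011,0,0.0004,0,0,0.003,-0.5,0.011,0,0.0004,0,0,0.003,-0.5,0.003,0,0,0,0,0,-0.5]}}

```text
clock: 8.88
eef_pos: [0.5176, 0.0374, 0.1979]
tool_rot: [-0.413, 0.575, 0.412, 0.573]
ft_force: [-1.6, 0.2, 0.3]
grip_width: 0.0641
```

```bash
python3 -c "
from h import *
delta(-77,-50,48)
for n in ('scene','top'):
  im=bot.camera(n)[:,:,::-1]
  a=im[110:290,170:380] if n=='scene' else im[135:300,185:395]
  cv2.imwrite(f'pics/{n}3.png',cv2.convertScaleAbs(cv2.resize(a,None,fx=3.5,fy=3.5),alpha=1.4))"
```

```text
shift [-0.0051  0.0008  0.0022] rot [-0.0016 -0.002  -0.0009]
grasp pt stand [-76.3 -52.5] 42.9 F [-1.6  0.2  0.3] w 0.0641 clk 8.8833 [ 0.07  0.46 -0.26  0.85 -0.    0.4 ]
```

View pics/scene3.png

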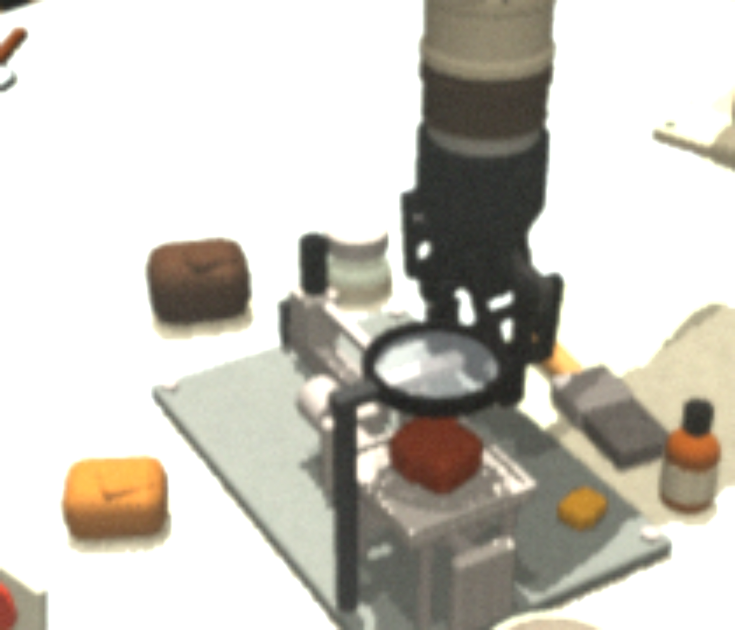

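View pics/top3.png

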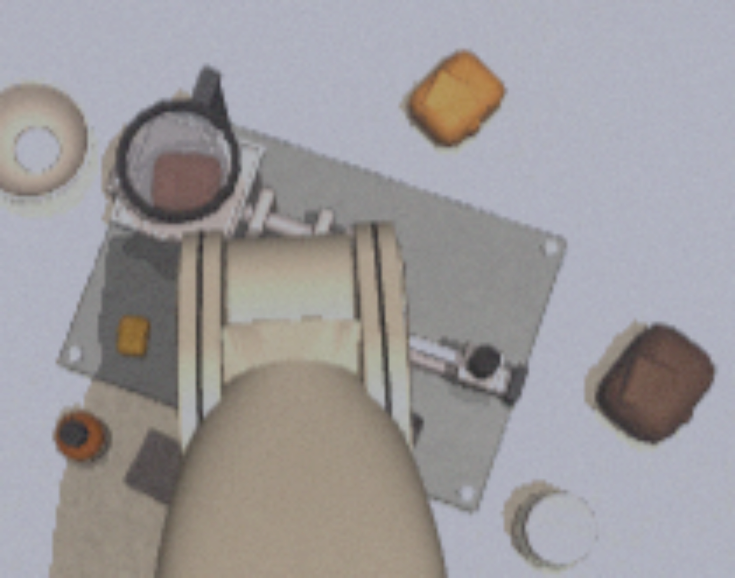

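The fingers straddle the lever knob, clear of the magnifier. The lock carriage (crop (484,365)) sits against its stop (513,385). Closing now.

Emit:
{"name": "arm_command", "arguments": {"moves": [-0.003,0.0005,0.0022,0,0,0,-0.3,0,0,0,0,0,0,1,0,0,0,0,0,0,1,0,0,0,0,0,0,1,0,0,0,0,0,0,1,0,0,0,0,0,0,1]}}

```text
clock: 9.48
eef_pos: [0.5187, 0.04, 0.2037]
tool_rot: [-0.414, 0.574, 0.412, 0.574]
ft_force: [-0.3, -0.6, -2.4]
grip_width: 0.0296
```

```bash
python3 -c "
from h import *
delta(-77,-50,48)"
```

```text
shift [ 0.0007  0.001  -0.0006] rot [-0.0011 -0.0016  0.0023]
grasp pt stand [-75.6 -49.6] 48.7 F [-0.3 -0.6 -2.4] w 0.0296 clk 9.4833 [ 0.08  0.46 -0.25  0.86 -0.    0.4 ]
```

Emit:
{"name": "arm_command", "arguments": {"moves": [-0.0086,-0.0003,0,0,0,0,1,-0.0085,-0.001,0,0,0,0,1,-0.0084,-0.0017,0,0,0,0,1,-0.0082,-0.0024,0,0,0,0,1,-0.008,-0.003,0,0,0,0,1]}}

```text
clock: 9.9
eef_pos: [0.5275, 0.0371, 0.2477]
tool_rot: [-0.414, 0.574, 0.411, 0.574]
ft_force: [3.7, -1.6, -7.5]
grip_width: 0.0293
```

```bash
cat >> h.py <<'E'
def arc(atgt):
    o=bot.get_obs();T=Ro.from_quat(o["tool_rot"]);g=o["eef_pos"]+0.155*T.as_matrix()[:,0]
    s=R.T@(g[:2]-t)*1000; k=np.array([s[0]-1.4-30,g[2]*1000+1.3-50])
    print("angle",np.arctan2(k[1],-k[0]).round(3),"radius",np.hypot(*k).round(1))
    delta(30-107*np.cos(atgt)+1.4,-50,50+107*np.sin(atgt)-1.3)
E
python3 -c "
from h import *
arc(0.8)"
```

```text
angle 0.423 radius 107.0
shift [-0.0327 -0.0236 -0.0008] rot [-0.001  -0.0021  0.0031]
grasp pt stand [-66.2 -49.6] 92.7 F [ 3.7 -1.6 -7.5] w 0.0293 clk 9.9 [ 0.07  0.42 -0.18  0.97 -0.    0.4 ]
```

Emit:
{"name": "arm_command", "arguments": {"moves": [-0.0077,-0.0038,0,0,0,0,1,-0.0073,-0.0044,0,0,0,0,1,-0.007,-0.005,0,0,0,0,1,-0.0065,-0.0055,0,0,0,0,1,-0.0061,-0.006,0,0,0,0,1]}}

```text
clock: 10.32
eef_pos: [0.554, 0.0283, 0.2853]
tool_rot: [-0.415, 0.573, 0.411, 0.575]
ft_force: [5.0, -0.2, -15.2]
grip_width: 0.0292
```

```bash
python3 -c "
from h import *
arc(1.2)"
```

```text
angle 0.867 radius 107.0
shift [-0.0179 -0.0315 -0.0007] rot [-0.0013 -0.0018  0.0058]
grasp pt stand [-37.9 -49.5] 130.3 F [  5.   -0.2 -15.2] w 0.0292 clk 10.3167 [ 0.05  0.42 -0.06  1.09 -0.    0.38]
```

Emit:
{"name": "arm_command", "arguments": {"moves": [-0.0048,-0.0064,0,0,0,0.001,1,-0.0043,-0.0068,0,0,0,0.001,1,-0.0038,-0.0071,0,0,0,0.001,1,-0.0033,-0.0074,0,0,0,0.001,1,-0.0027,-0.0076,0,0,0,0.001,1]}}

```text
clock: 10.73
eef_pos: [0.5839, 0.0183, 0.3016]
tool_rot: [-0.406, 0.58, 0.42, 0.568]
ft_force: [-3.8, 1.9, -2.8]
grip_width: 0.0292
```

```bash
python3 -c "
from h import *
arc(1.571)"
```

```text
angle 1.16 radius 106.8
shift [-0.0101 -0.0383 -0.0008] rot [ 0.0006 -0.0014 -0.0262]
grasp pt stand [-11.2 -49.4] 146.6 F [-3.8  1.9 -2.8] w 0.0292 clk 10.7333 [0.03 0.48 0.08 1.19 0.01 0.35]
```

Emit:
{"name": "arm_command", "arguments": {"moves": [-0.0034,-0.0072,0,0,0,-0.005,1,-0.0027,-0.0074,0,0,0,-0.005,1,-0.0019,-0.0076,0,0,0,-0.005,1,-0.0011,-0.0076,0,0,0,-0.005,1]}}

```text
clock: 11.07
eef_pos: [0.6097, 0.0099, 0.3094]
tool_rot: [-0.407, 0.579, 0.42, 0.568]
ft_force: [-5.2, 1.8, -2.0]
grip_width: 0.0292
```

```bash
python3 -c "
from h import *
arc(1.571)"
```

```text
angle 1.428 radius 106.8
shift [-0.0016 -0.0114 -0.001 ] rot [ 0.002  -0.0019 -0.0241]
grasp pt stand [ 16.2 -49.3] 154.4 F [-5.2  1.8 -2. ] w 0.0292 clk 11.0667 [0.01 0.52 0.17 1.24 0.01 0.34]
```

Emit:
{"name": "arm_command", "arguments": {"moves": [-0.0008,-0.0065,0,0,0,0,1,-0.0005,-0.005,0,0,0,0,1,0,-0.002,0,0,0,0,1]}}

```text
clock: 11.32
eef_pos: [0.6221, 0.0057, 0.3104]
tool_rot: [-0.405, 0.58, 0.422, 0.566]
ft_force: [-6.0, 1.9, -0.1]
grip_width: 0.0292
```

```bash
python3 -c "
from h import *
arc(1.571)"
```

```text
angle 1.54 radius 106.8
shift [-0.0003  0.0016 -0.001 ] rot [ 0.0021 -0.0018 -0.0316]
grasp pt stand [ 28.1 -49.3] 155.4 F [-6.   1.9 -0.1] w 0.0292 clk 11.3167 [0.01 0.55 0.21 1.27 0.01 0.33]
```

Emit:
{"name": "arm_command", "arguments": {"moves": [0,-0.0035,0,0,0,0,1,0,-0.001,0,0,0,0,1]}}

```text
clock: 11.48
eef_pos: [0.626, 0.0045, 0.3104]
tool_rot: [-0.404, 0.581, 0.423, 0.566]
ft_force: [-5.0, 0.9, -3.3]
grip_width: 0.0292
```

```bash
python3 -c "
from h import *
arc(1.571)
for n in ('scene','top'):
  im=bot.camera(n)[:,:,::-1]
  a=im[90:290,170:380] if n=='scene' else im[135:300,185:395]
  cv2.imwrite(f'pics/{n}4.png',cv2.convertScaleAbs(cv2.resize(a,None,fx=3,fy=3),alpha=1.4))
arc(1.571)"
```

```text
angle 1.573 radius 106.8
shift [-0.0001  0.0057 -0.001 ] rot [ 0.0022 -0.0018 -0.0355]
grasp pt stand [ 31.6 -49.3] 155.5 F [-5.   0.9 -3.3] w 0.0292 clk 11.4833 [0.01 0.56 0.23 1.28 0.01 0.33]
angle 1.572 radius 106.8
shift [-0.0001  0.0056 -0.001 ] rot [ 0.0022 -0.0018 -0.0352]
grasp pt stand [ 31.5 -49.3] 155.5 F [-4.7  1.9 -2.1] w 0.0292 clk 11.5833 [0.01 0.56 0.23 1.28 0.01 0.33]
```

View pics/scene4.png

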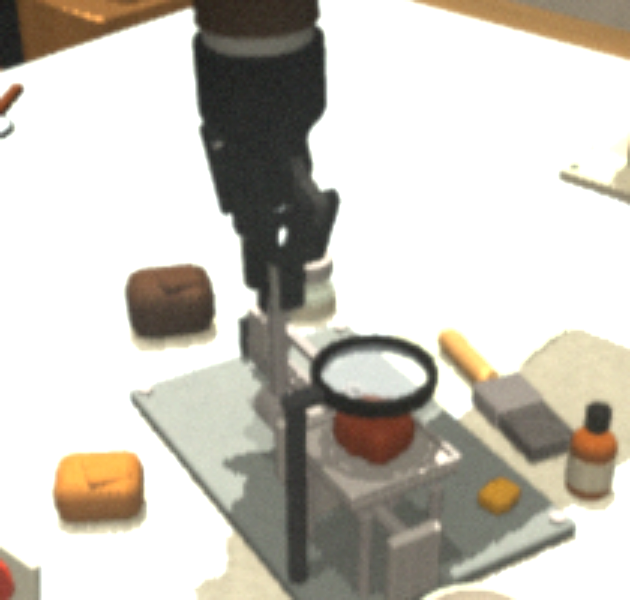

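View pics/top4.png

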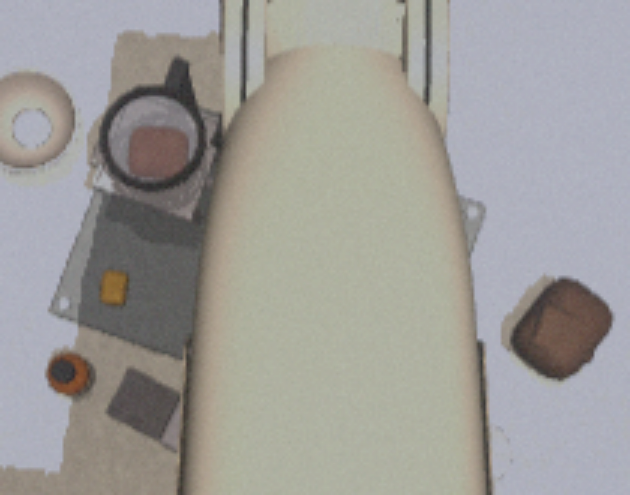

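Scene view: the bar stands upright at crop (276, 270–400), held by the fingers. The stone is raised under the magnifier, and the bystanders in view look unmoved. I'll check bar uprightness against the projected vertical line.

```bash
python3 -c "
from h import *
for a in (1.47,1.571,1.67):
  print(a,[((np.array(proj('scene',np.r_[R@np.array([.03-r*np.cos(a),-.05])+t,.05+r*np.sin(a)]))-[170,90])*3).round(1) for r in (.03,.06,.09)])
a=cv2.imread('pics/scene4.png')[230:450,220:340]
cv2.imwrite('pics/s4z.png',cv2.resize(a,None,fx=2.7,fy=2.7,interpolation=cv2.INTER_CUBIC))
arc(1.571)"
```

```text
1.47 [array([278.9, 366.9]), array([282.1, 327.9]), array([285.4, 287.5])]
1.571 [array([274.9, 368. ]), array([274. , 330.1]), array([273. , 290.5])]
1.67 [array([271. , 369.5]), array([266. , 332.9]), array([260.8, 294.8])]
angle 1.572 radius 106.8
shift [-0.0001  0.0056 -0.001 ] rot [ 0.0022 -0.0018 -0.0352]
grasp pt stand [ 31.5 -49.3] 155.5 F [-4.7  1.9 -2.1] w 0.0292 clk 11.5833 [0.01 0.56 0.23 1.28 0.01 0.33]
```

View pics/s4z.png

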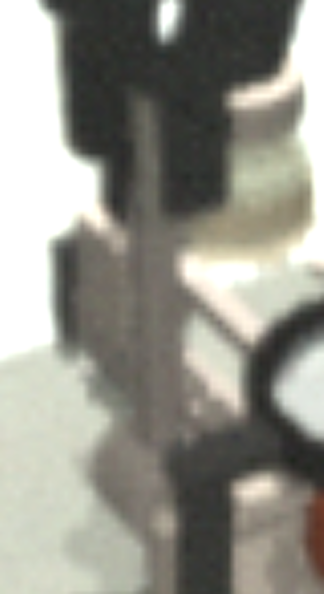

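```bash
python3 -c "
from h import *
bot.job_done()
arc(1.571)"
```

```text
the job is handed in; nothing more can be done
the job is handed in; nothing more can be done
```

The transport lock is at its end stop, and the cam lever stands upright with the fingers still gripping its knob. I handed the job in at about 11.6 s of the 48 s allowed.

- **Lock:** I gripped the lock knob and slid it towards the stand's -y until the force rose to about 16 N. The top camera then put the knob at y ≈ -145 mm, which is about 40 mm of travel, and showed the bolt clear of the lever bar. The arm's own reading gave 38 mm of slide from a start I estimated at 4 mm, so the two agree to within about 2 mm.
- **Lever:** I pinched the knob by its flat ends and led it round the arc. The last reading gave 1.572 rad, at a radius of 106.8 mm against the stated 107 mm. The grip was 29 mm wide and the force on the tool about 5 N.
- **Picture check:** The bar in the scene view agrees with upright to within about 0.05 rad. The stone is on the raised stage, and every bystander I could see was in place. The arm hid part of the stand in the last top view.
- **Deviations:** The gripper tilted about 2° (0.035 rad) while leading the lever, which I left alone. The three plate corners fitted the stand pose only to about 3 mm, but I measured the lever angle from its rest position, so that error should hardly affect it.
- **After hand-in:** I could not check the final hold, because no readings are given after the job is handed in.

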